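# Move the colour target to the other set panel's flip-out hook

## Task

The next shot needs the colour target on the blue panel: swing the blue panel's folded hook fully out and press it firmly against its stop, then lift the target off the white panel's hook by its yellow tab and hang it on the blue panel's hook, and let go. Then fold the emptied hook flat along the white panel and press it firmly home. Do not force the hinges, do not drop the target, and leave the other things on the table where they are.

Things in the scene. Friction and masses are not known exactly. Their poses are not given: they have to be found in the camera images.
- panel_a: white upright panel, 18 thick, 170 wide, 200 mm high, on a 110 mm deep foot, fixed; origin on the table under its middle, x out of its hook side, y along the panel, z up. On its top edge a flip-out hook with upright hinge pin; at the start this hook is open and carries the target
- panel_b: blue upright panel, otherwise as the white one (18 thick, 170 wide, 200 mm high; origin on the table under its middle, x out of its hook side, y along the panel, z up); at the start its hook is folded and empty
- pin_a (a point): nominal hinge pin of the white panel's hook, at x 25, y 0 mm of the panel, z = 204 mm, the height of the arm's top face. The real hinge unit is clamped up to 9 mm nearer to or farther from the panel (along its x); this is not measured, so the folded stop must be felt
- pin_b (a point): nominal hinge pin of the blue panel's hook, at x 25, y 0 mm of the panel, z = 204 mm, the height of the arm's top face. The real hinge unit is clamped up to 9 mm to either side (along the panel's y); this is not measured, so the open stop must be felt
- hook_a (a joint): white panel's hook: 0 folded (arm along the panel's +y), 1.571 rad open (arm along its +x). Both hooks: orange arm, 10 mm square, 80 long from the pin; a round nib, 10 mm diameter, 75 mm from the pin, stands 20 mm above the arm, to z = 224 mm, above the panel's top edge, so it can be pushed from behind over the panel. Gap arm to panel about 11 mm
- hook_b (a joint): blue panel's hook: 0 folded (arm along the panel's +y), 1.571 rad open (along its +x). Both hinges are stiff and stay put; about 3 N at the nib moves them. At each end is a firm stop: the hook seats only if pushed onto it at the nib with over 8 N for 0.3 s (10 to 13 N is right). More than 20 N on hook or panel, squeezing included, bends it
- target_tab (a point): centre of the upright yellow grip tab (20 wide in y, 8 thick in x, 36 mm high) of the colour target (about 0.15 kg); x through the target's plate, y along its width, z up. 18 mm below the tab's top, 24 mm above the underside of the bail's crossbar, which carries the target on the hook: hung up, it is at z = 228 mm
- target_window (a point): centre of the window in the target's aluminium bail, 50 wide (y), 54 mm high. The hook's arm passes through it along x. Above it the crossbar (62 long, 10 thick, 6 mm high), which rests on the arm between pin and nib; below it the plate with colour patches, 80 x 80 x 6 mm. Lift 25 to 30 mm to pass the nib. Either face may look outwards
- pot_1: round glass sample pot, 48 mm diameter, 36 mm high, origin at the centre of its underside; leave alone
- pot_2: round white sample pot, 48 mm diameter, 36 mm high, origin at the centre of its underside; leave alone
- tape: white tape ring lying flat, 90 mm outside diameter, 18 mm high, origin at the centre of its underside; leave alone
- marker: black marker pen, 130 long (x), 12 mm thick, origin under its middle; leave alone
- scale_bar: flat black and white scale bar, 150 long (y), 20 wide, 6 mm thick, origin under its middle; leave alone
- camera: black camera, body 60 x 130 x 80 mm with finder hump to 104 mm and lens 70 mm long along +x, origin under the body's middle; leave alone
Things that resemble listed ones, but are neither listed nor needed, are in the scene too. What is shaped like the panel_a but green is not meant.

How it is judged:
By the outcome, as a careful person would: the job done as asked, in the order asked, and still so for the second after the job is handed in, with the robot touching nothing.
It also fails if it takes over 72 s, if anything falls off the work surface, if the arm or the gripper's body presses on something with over 40 N, if the wrist force passes 120 N, or if a joint passes its speed limit or range.

## Robot

A 7-joint arm with a two-finger parallel gripper is mounted at the origin on the work surface. World frame = base frame: x ahead of the robot, y to its left, z up, the work surface at z = 0. Lengths are in m, angles in rad, forces in N, time in s.
With the tool pointing down it reaches from about 0.4 to 0.85 m from the base axis. Payload 10.4 kg.
Tool frame: the origin (TCP) lies between the finger pads; the fingertips stand 22 mm ahead of it and the grasp point (between the pads) lies 3 mm ahead of it; z points along the fingers, y is the line along which they close (so a half turn about z gives the same grasp; the last joint's range is limited). The gripper opens to 85 mm and grips with 20 to 120 N. Pads are 22 mm wide; open, the fingers measure 114 mm over their backs; the gripper's body (76 mm by 85 mm) begins 54 mm behind the grasp point. The pads swing forward as they close: fully open they stand 13 mm farther back than shut.
Start: joints at [-1.129, 0.332, -0.065, 1.46, 0.022, 1.35, -0.088], TCP at [0.28, 0.559, 0.253] pointing down, gripper open.
Joint ranges: [-2.6, 2.6], [-0.5, 2.12], [-1.47, 1.34], [0.16, 2.42], [-1.27, 4.41], [0.06, 2.06], [-2.6, 2.6]. Speed limits (rad/s): [2.22, 2.22, 2.79, 2.79, 3.14, 3.14, 3.14].

## Interface

Orientations are given as a unit quaternion [x, y, z, w].
In Python, from workcell import manip, camera, ticket, boxes_of, outline_of gives the robot as it stands.
- The arm moves only by the tool carry_out, never from a script. Its argument "deltas" is a list of rows, each a list of 5 numbers: the shift along the tool's x, y, z as a fraction of full scale, then the turn about the tool's z as a fraction of full scale, then the opening, from -1 (shut) to 1 (fully open), so that 0 is half open. In form: [[tx, ty, tz, spin, gripper], ...]. A call has 1 to 20 rows; each row is the pose to reach, as a shift and turn from the pose commanded when the call began, along the tool's axes at that moment; what a row does not reach only later rows make up. Full scale, the value 1, is 150 mm for a shift and 30 degrees for a turn. A row lasts 1/8 s, in which the tool goes at most 62.5 mm and 10.7 degrees, less where a joint would pass 70% of its speed; a pose out of reach is approached as far as the arm can. A call with a number of a shift or a turn outside -1 to 1 is refused whole. A call with a gripper value outside its range is refused whole. The fingers move at their own pace and stop on an object; "force" is the grip in N (left out, the last holds). Time passes only in rows, so rows that repeat a pose let the fingers close. It gives the time, the measured TCP pose, the force, the opening and the grip force at its end, in the units of the state.
- manip.get_obs(): the state, without advancing time (a new reading comes with each control period).
- camera(name): name is "scene" or "top"; returns a dict with "img" (420x560x3 uint8, red, green, blue), "depth" (420x560 float32, m along the optical axis (not along the pixel's ray), 0 where there is no reading), "vertical_fov" (degrees; the focal length in pixels is half the picture's height over the tangent of half this angle, whatever the lens; pixels are square), "cx", "cy" (the principal point, pixels), "R" (3x3) and "t" (3): a world point X has camera coordinates R X + t. Camera axes: x right, y down, z forward; pixel columns grow to the right and rows downward; lengths in m; the calibration is good to about 2 mm. A picture is of the moment at which its call begins.
- ticket.hand_in(): hands the job in; it is judged then, once.
Trained networks look in a picture, given as the dict that the camera call returned (one of the last four; its "shot" number tells which), for a name from the list of things; names that differ only in an ending like _2 or _b are one class to them, and where a whole thing is asked for, a point or a joint stands for the part that bears it (a point fixed in the world has none). Each returns a list of dicts, best first, with "conf" (0 to 1); they miss things now and then, are a little off and sometimes report something else, mostly with a low value. They report only what shows in the picture. A call takes as long as a camera call. They do not tell look-alikes from the thing itself.
- boxes_of(query, picture): "position" ([x, y, z] in m, in world coordinates, good to about 4 mm: the middle of the surface that is visible of it).
- outline_of(query, picture): "region" (420x560 bool, what is visible of it).
The state is a dict: "clock": time; "joint_pos": joint angles; "joint_velocities": joint speeds; "tau": joint torques, N m; "position": TCP position; "ee_rot": TCP orientation; "ft_force": force on the tool from outside, world axes, zero at the start; "torque": the same for the moment, N m; "grip_width": opening from 0.0 (shut) to 1.0 (fully open); "grasp_force": force on a finger pad.
Only numpy, scipy, OpenCV 4.12 (cv2) and the standard library are available. Lean on these libraries where they do the work, as an engineer would, in place of code of your own. Each camera call takes 0.05 s, during which the arm holds its last target. There are 200 camera calls.

## Working session

There is one attempt and no reset: what is moved stays moved. The work goes in short steps, Python scripts to look and compute and a tool call to move; the robot and the scene stay as the last step left them, time stands still between calls to the robot, and variables do not carry over. Pictures are saved under pics/ and viewed, at most 10 in all, crops included, and the job is handed in when it is done.

Besides the shell and the picture viewer there is one more tool, called after ">>>" by a JSON object that holds its "op" and its "data". carry_out: Moves the arm, as the interface text tells. Its arguments: {"type":"object","properties":{"deltas":{"type":"array","items":{"type":"array","items":{"type":"number"}}},"force":{"type":"number"}},"required":["deltas"]}

```bash
mkdir -p pics; cat > h.py <<'E'
import numpy as np, cv2
from workcell import manip, camera, ticket, boxes_of, outline_of
def f(p): return p["img"].shape[0]/2/np.tan(np.radians(p["vertical_fov"])/2)
def cloud(p):
    d=p["depth"]; v,u=np.mgrid[:d.shape[0],:d.shape[1]]
    c=np.stack([(u-p["cx"])/f(p)*d,(v-p["cy"])/f(p)*d,d],-1)
    return (c-p["t"])@p["R"]
def proj(p,X):
    c=np.asarray(X)@p["R"].T+p["t"]; return c[...,:2]/c[...,2:]*f(p)+[p["cx"],p["cy"]]
def save(p,n): cv2.imwrite("pics/"+n,p["img"][:,:,::-1])
E
python3 - <<'E'
from h import *
o=manip.get_obs(); print({k:np.round(v,3) for k,v in o.items()})
ims=[]
for n in("scene","top"):
    p=camera(n); ims.append(p["img"]); print(n,np.round(-p["R"].T@p["t"],3),p["vertical_fov"])
    save(p,n+"0.png")
    for q in("panel_a","hook_a","target_tab","pin_a","target_window"):
        try: print(q,[(np.round(b["position"],3).tolist(),round(b["conf"],2)) for b in boxes_of(q,p)])
        except Exception as e: print(q,e)
E
```

```text
{'clock': np.float64(0.0), 'joint_pos': array([-1.129,  0.333, -0.065,  1.461,  0.022,  1.35 , -0.089]), 'joint_velocities': array([-0.001, -0.   ,  0.   , -0.001,  0.   , -0.   , -0.001]), 'tau': array([-1.0000e-03, -6.2543e+01,  4.8000e-02, -3.9161e+01,  1.6000e-02,
        1.0000e-02,  0.0000e+00]), 'position': array([0.28 , 0.558, 0.252]), 'ee_rot': array([ 0.23 ,  0.973, -0.001, -0.   ]), 'ft_force': array([-0.316,  0.107, -0.074]), 'torque': array([0.025, 0.034, 0.048]), 'grasp_force': np.float64(0.0), 'grip_width': np.float64(1.004)}
scene [ 0.984 -0.417  0.828] 54.4040525019766
panel_a [([0.377, -0.01, 0.104], 0.94), ([0.526, -0.224, 0.116], 0.92), ([0.491, 0.201, 0.08], 0.89)]
hook_a [([0.602, -0.208, 0.2], 0.76), ([0.408, 0.021, 0.205], 0.71), ([0.5, 0.253, 0.198], 0.59)]
target_tab [([0.575, -0.209, 0.14], 0.58)]
pin_a [([0.488, 0.201, 0.082], 0.87), ([0.53, -0.222, 0.12], 0.63), ([0.377, -0.016, 0.107], 0.59)]
target_window [([0.577, -0.208, 0.14], 0.94)]
top [0.439 0.103 1.335] 46.369368996545184
panel_a [([0.507, -0.192, 0.015], 0.93), ([0.367, -0.0, 0.017], 0.73), ([0.471, 0.222, 0.018], 0.69)]
hook_a [([0.498, 0.257, 0.204], 0.74), ([0.4, 0.021, 0.204], 0.72), ([0.588, -0.202, 0.199], 0.61)]
target_tab [([0.57, -0.192, 0.15], 0.79)]
pin_a [([0.51, -0.191, 0.013], 0.88), ([0.47, 0.216, 0.02], 0.87), ([0.364, 0.002, 0.017], 0.86)]
target_window [([0.576, -0.191, 0.155], 0.76)]
```

View pics/scene0.png

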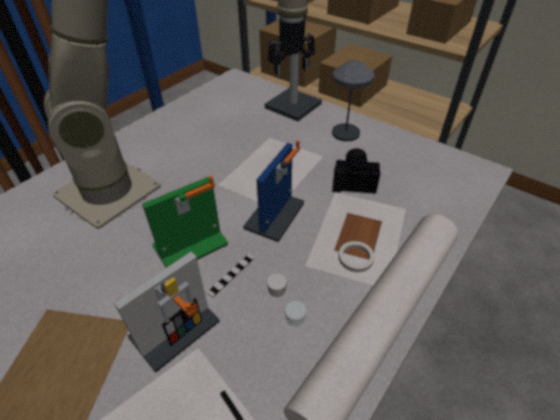

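View pics/top0.png

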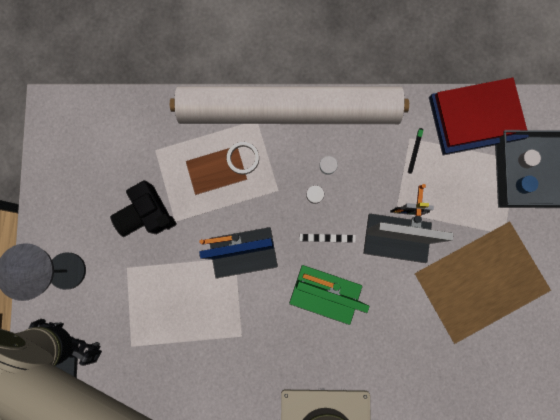

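The scene view shows the white panel at about (165,300) with the target hanging on its outward hook. The blue panel is at (275,190) with its hook folded, and a green decoy stands between them. In the top view the blue hook arm runs (203–240, 240) and the white hook arm runs (421, 185–222). Next I'll fit the panel poses and the nibs.

```bash
cat > m.py <<'E'
from h import *
def rect(P): 
    r=cv2.minAreaRect((P[:,:2]*1000).astype(np.float32)); return np.round(r[0],1),np.round(r[1],1),round(r[2],1),len(P)
def run():
  for n in("top","scene"):
    p=camera(n); X=cloud(p); hsv=cv2.cvtColor(p["img"],cv2.COLOR_RGB2HSV); h,s,v=[hsv[...,i].astype(int) for i in range(3)]
    z=X[...,2]; ok=p["depth"]>0
    org=ok&(h<14)&(s>150)&(v>90)&(z>.17)&(z<.26)
    def near(c,r=.12): return np.hypot(X[...,0]-c[0],X[...,1]-c[1])<r
    A=(.525,-.205);B=(.475,.215)
    print(n)
    print(" B top", rect(X[near(B)&ok&(z>.188)&(z<.207)&(h>100)&(h<130)&(s>100)]))
    print(" A top", rect(X[near(A)&ok&(z>.190)&(z<.207)&(s<60)&(X[...,0]<.54)]))
    for k,c in(("A",A),("B",B)):
        m=near(c,.14)&org; 
        P=X[m&(z<.211)]; N=X[m&(z>.213)]
        print(" arm",k,rect(P)," z",np.round(np.percentile(P[:,2],[5,50,95]),3), "nib",len(N),np.round(np.median(N,0),4) if len(N) else "")
    m=near((.575,-.2),.06)&ok&(h>20)&(h<35)&(s>120)&(z>.2); P=X[m]
    if len(P): print(" tab",rect(P),np.round(np.percentile(P,[5,50,95],0),3).tolist())
  return
if __name__=="__main__": run()
E
python3 m.py
python3 - <<'E'
from h import *
p=camera("top");q=camera("scene")
a=cv2.resize(p["img"][190:280,180:280],(400,360),interpolation=2);b=cv2.resize(p["img"][165:255,360:460],(400,360),interpolation=2)
c=cv2.resize(q["img"][130:240,240:310],(229,360)[:2],interpolation=2) if 0 else None
cv2.imwrite("pics/crop0.png",np.hstack([a,b])[:,:,::-1])
E
```

```text
top
 B top (array([476.3, 221.7]), array([ 18.2, 168.4]), 10.8, 570)
 A top (array([ 524.5, -195.2]), array([170.2,  30.3]), 82.0, 619)
 arm A (array([ 588.7, -203.9]), array([ 9.6, 68.2]), 83.6, 65)  z [0.2   0.203 0.207] nib 10 [ 0.6207 -0.2071  0.2208]
 arm B (array([495.1, 265.3]), array([ 9.9, 58.1]), 8.8, 37)  z [0.2   0.202 0.207] nib 11 [0.4886 0.2974 0.221 ]
 tab (array([ 575. , -201.3]), array([20.5,  7.3]), 87.3, 45) [[0.571, -0.209, 0.226], [0.574, -0.201, 0.243], [0.578, -0.192, 0.248]]
scene
 B top (array([481.9, 219.9]), array([ 16.4, 168. ]), 11.1, 331)
 A top (array([ 525.3, -196.4]), array([169.6,  29. ]), 83.1, 949)
 arm A (array([ 606.4, -206.6]), array([10.2, 46.8]), 82.7, 110)  z [0.2   0.203 0.209] nib 40 [ 0.6261 -0.2097  0.2219]
 arm B (array([492. , 262.7]), array([24.6, 66. ]), 9.8, 72)  z [0.199 0.203 0.205] nib 6 [0.4959 0.2936 0.2196]
 tab (array([ 579.1, -203.4]), array([19.8,  8.9]), 83.8, 162) [[0.576, -0.213, 0.216], [0.581, -0.204, 0.236], [0.583, -0.195, 0.246]]
```

View pics/crop0.png

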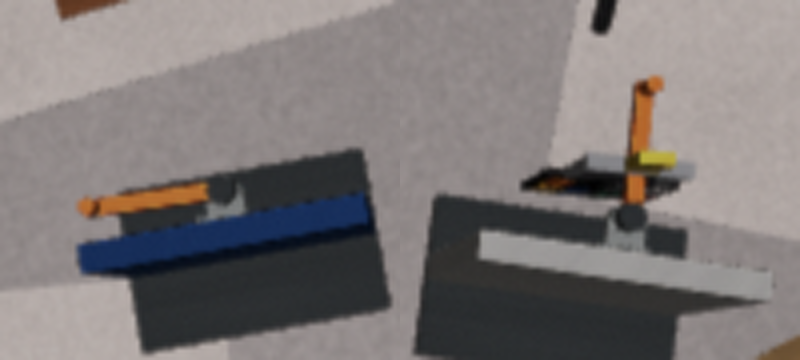

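The nib and panel fits agree between the two views to about 4 mm. Next I'll write a planner that turns world waypoints into rows.

```bash
cat > plan.py <<'E'
from h import *
import json,sys
from scipy.spatial.transform import Rotation as R
# waypoints: (x,y,z mm, toolx angle deg, grip, nrows); pose cmd stored in cmd.json
def pose():
    o=manip.get_obs(); Rm=R.from_quat(o["ee_rot"]).as_matrix()
    return o["position"]*1000, np.degrees(np.arctan2(Rm[1,0],Rm[0,0]))
def plan(wps,base=None):
    if base is None: p,a=pose()
    else: p,a=np.array(base[:3],float),base[3]
    c,s=np.cos(np.radians(a)),np.sin(np.radians(a)); M=np.array([[c,s,0],[s,-c,0],[0,0,-1]]).T  # cols tool x,y,z
    cur=np.array([*p,a]); rows=[]
    for w in wps:
        w=np.array(w,float); w[3]=cur[3]+(w[3]-cur[3]+180)%360-180
        for i in range(int(w[5])):
            q=cur+(w[:4]-cur)*(i+1)/w[5]; t=M.T@(q[:3]-p)/150
            rows.append([round(float(v),3) for v in (*t,-(q[3]-a)/30,w[4])])
        cur=w[:4]
    print("from",np.round(p,1),round(a,1),"to",np.round(cur,1)); print(json.dumps(rows).replace(" ",""))
B0=np.array([479,221.]);PB=10.8;dB=-4.
def fr(o,phi,x,y):
    c,s=np.cos(np.radians(phi)),np.sin(np.radians(phi)); return o+[c*x-s*y,s*x+c*y]
A0=np.array([524.5,-195.5]);PA=-7.5
def st():
    o=manip.get_obs(); p,a=pose(); print("t",round(float(o["clock"]),2),"p",np.round(p,1),round(a,1),"F",np.round(o["ft_force"],2),"w",round(float(o["grip_width"]),3),"g",o["grasp_force"])
E
python3 - <<'E'
from plan import *
plan([(330,480,262,183,-1,6),(400,380,262,183,-1,4),(430,290,250,183,-1,4)])
E
```

```text
from [280.1 558.7 253.4] 153.4 to [430. 290. 250. 183.]
[[-0.089,-0.053,-0.01,-0.165,-1.0],[-0.177,-0.107,-0.019,-0.329,-1.0],[-0.266,-0.16,-0.029,-0.494,-1.0],[-0.355,-0.213,-0.038,-0.658,-1.0],[-0.444,-0.267,-0.048,-0.823,-1.0],[-0.532,-0.32,-0.058,-0.988,-1.0],[-0.711,-0.417,-0.058,-0.988,-1.0],[-0.89,-0.514,-0.058,-0.988,-1.0],[-1.069,-0.61,-0.058,-0.988,-1.0],[-1.248,-0.707,-0.058,-0.988,-1.0],[-1.36,-0.819,-0.038,-0.988,-1.0],[-1.472,-0.93,-0.018,-0.988,-1.0],[-1.584,-1.042,0.002,-0.988,-1.0],[-1.696,-1.154,0.022,-0.988,-1.0]]
```

>>> {"op": "carry_out", "data": {"deltas": [[-0.1,-0.06,-0.01,-0.165,-1],[-0.3,-0.18,-0.03,-0.33,-1],[-0.55,-0.33,-0.05,-0.5,-1],[-0.8,-0.45,-0.06,-0.75,-1],[-0.98,-0.58,-0.06,-0.99,-1]]}}

```text
clock: 1.42
position: [0.3739, 0.4135, 0.2626]
ee_rot: [-0.028, 1.0, 0.0, 0.0]
ft_force: [-0.2, 0.6, 0.4]
grip_width: -0.001
grasp_force: 0.0
```

```bash
python3 - <<'E'
from plan import *
st(); print(fr(B0,PB,-3,71))
plan([(450,290,255,190.8,-1,5),(*fr(B0,PB,-5,71),231,190.8,-1,3)])
E
```

```text
t 1.43 p [373.9 413.5 262.6] -176.8 F [-0.21  0.6   0.38] w -0.001 g 0.0
[462.74906491 290.18025086]
from [373.9 413.5 262.6] -176.8 to [ 460.8  289.8  231.  -169.2]
[[-0.092,-0.17,0.01,-0.05,-1.0],[-0.184,-0.34,0.02,-0.101,-1.0],[-0.276,-0.51,0.03,-0.151,-1.0],[-0.368,-0.68,0.04,-0.202,-1.0],[-0.46,-0.85,0.051,-0.252,-1.0],[-0.484,-0.852,0.104,-0.252,-1.0],[-0.508,-0.854,0.157,-0.252,-1.0],[-0.532,-0.856,0.211,-0.252,-1.0]]
```

>>> {"op": "carry_out", "data": {"deltas": [[-0.09,-0.17,0.01,-0.05,-1],[-0.19,-0.34,0.02,-0.1,-1],[-0.28,-0.51,0.03,-0.15,-1],[-0.37,-0.68,0.04,-0.2,-1],[-0.46,-0.85,0.05,-0.25,-1],[-0.49,-0.855,0.1,-0.25,-1],[-0.52,-0.855,0.16,-0.25,-1],[-0.53,-0.855,0.21,-0.25,-1],[-0.53,-0.855,0.21,-0.25,-1]]}}

```text
clock: 2.55
position: [0.4581, 0.2917, 0.2299]
ee_rot: [-0.093, 0.996, -0.0, -0.001]
ft_force: [-0.7, -0.5, -0.4]
grip_width: 0.005
grasp_force: 0.0
```

```bash
python3 - <<'E'
from plan import *
st()
pin=fr(B0,PB,25,dB)
# TCP for theta: nib centre minus push dir*(16)
def w(th,off=16,n=1):
    t=np.radians(th); nib=(25+75*np.sin(t),dB+75*np.cos(t)); q=fr(B0,PB,nib[0]-off*np.cos(t),nib[1]+off*np.sin(t))
    return (*q,231,190.8-th,-1,n)
plan([w(0,16,2)]+[w(x) for x in (4,8,12,16,20,24,28)])
p=camera("scene"); save(p,"s1.png")
E
```

```text
t 2.55 p [458.1 291.7 229.9] -169.4 F [-0.7  -0.46 -0.4 ] w 0.005 g 0.0
from [458.1 291.7 229.9] -169.4 to [ 511.2  298.1  231.  -197.2]
[[-0.054,-0.008,-0.004,-0.003,-1.0],[-0.108,-0.015,-0.008,-0.006,-1.0],[-0.143,-0.009,-0.008,0.128,-1.0],[-0.179,-0.005,-0.008,0.261,-1.0],[-0.215,-0.004,-0.008,0.394,-1.0],[-0.25,-0.005,-0.008,0.528,-1.0],[-0.286,-0.009,-0.008,0.661,-1.0],[-0.321,-0.015,-0.008,0.794,-1.0],[-0.356,-0.023,-0.008,0.928,-1.0]]
```

View pics/s1.png

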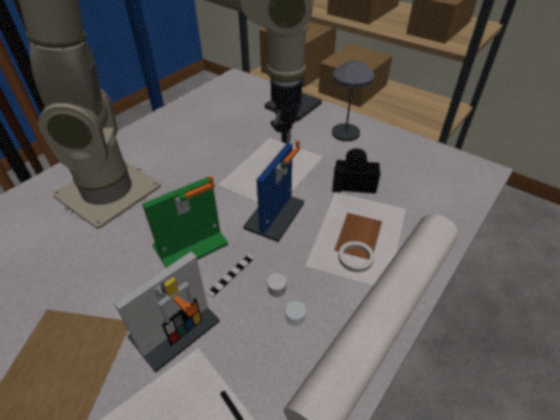

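The closed fingers at (287,135) are behind the nib at (294,150), over the top of the blue panel. I'll start pushing.

>>> {"op": "carry_out", "data": {"deltas": [[-0.05,-0.008,0,0,-1],[-0.1,-0.015,0,0,-1],[-0.14,-0.01,0,0.13,-1],[-0.18,-0.005,0,0.26,-1],[-0.215,-0.005,0,0.4,-1],[-0.25,-0.005,0,0.53,-1]]}}

```text
clock: 3.35
position: [0.496, 0.297, 0.2307]
ee_rot: [0.048, 0.999, -0.0, -0.001]
ft_force: [-2.8, -1.6, 0.7]
grip_width: 0.001
grasp_force: 1.4
```

```bash
cat >> plan.py <<'E'
def w(th,off=16,n=1):
    t=np.radians(th); nib=(25+75*np.sin(t),dB+75*np.cos(t)); q=fr(B0,PB,nib[0]-off*np.cos(t),nib[1]+off*np.sin(t))
    return (*q,231,190.8-th,-1,n)
E
python3 - <<'E'
from plan import *
st()
print([np.round(w(x),1) for x in (0,16)])
plan([w(x) for x in (20,24,28,32,36,40,44)])
E
```

```text
t 3.35 p [496.  297.  230.7] 174.5 F [-2.77 -1.57  0.75] w 0.001 g 1.444297581911087
[array([474.5, 292.4, 231. , 190.8,  -1. ,   1. ]), array([495.2, 297.9, 231. , 174.8,  -1. ,   1. ])]
from [496.  297.  230.7] 174.5 to [532.  293.3 231.  146.8]
[[-0.029,0.012,-0.002,0.124,-1.0],[-0.065,0.015,-0.002,0.257,-1.0],[-0.1,0.017,-0.002,0.39,-1.0],[-0.136,0.016,-0.002,0.524,-1.0],[-0.171,0.012,-0.002,0.657,-1.0],[-0.207,0.006,-0.002,0.79,-1.0],[-0.241,-0.002,-0.002,0.924,-1.0]]
```

>>> {"op": "carry_out", "data": {"deltas": [[-0.03,0.012,0,0.12,-1],[-0.065,0.015,0,0.26,-1],[-0.1,0.017,0,0.39,-1],[-0.136,0.016,0,0.52,-1],[-0.17,0.012,0,0.66,-1],[-0.207,0.006,0,0.79,-1],[-0.24,-0.002,0,0.92,-1]]}}

```text
clock: 4.22
position: [0.5315, 0.2937, 0.2305]
ee_rot: [0.284, 0.959, -0.001, -0.001]
ft_force: [-3.3, 0.3, 0.3]
grip_width: -0.002
grasp_force: 1.4
```

```bash
python3 - <<'E'
from plan import *
st()
plan([w(x) for x in (48,52,56,60,64,68,72)])
E
```

```text
t 4.22 p [531.5 293.7 230.5] 146.9 F [-3.32  0.28  0.31] w -0.002 g 1.4238176867365837
from [531.5 293.7 230.5] 146.9 to [562.3 271.9 231.  118.8]
[[-0.039,0.006,-0.004,0.138,-1.0],[-0.075,0.009,-0.004,0.272,-1.0],[-0.11,0.011,-0.004,0.405,-1.0],[-0.146,0.009,-0.004,0.538,-1.0],[-0.182,0.005,-0.004,0.672,-1.0],[-0.217,-0.001,-0.004,0.805,-1.0],[-0.251,-0.01,-0.004,0.938,-1.0]]
```

>>> {"op": "carry_out", "data": {"deltas": [[-0.04,0.006,0,0.14,-1],[-0.075,0.009,0,0.27,-1],[-0.11,0.011,0,0.4,-1],[-0.146,0.009,0,0.54,-1],[-0.18,0.005,0,0.67,-1],[-0.217,-0.001,0,0.8,-1],[-0.25,-0.01,0,0.94,-1]]}}

```text
clock: 5.1
position: [0.5621, 0.2726, 0.2306]
ee_rot: [0.509, 0.861, -0.0, -0.001]
ft_force: [-3.6, 1.2, -0.4]
grip_width: 0.003
grasp_force: 1.4
```

```bash
python3 - <<'E'
from plan import *
st()
plan([w(x) for x in (75,78)]+[w(90,x) for x in (30,28,26,24,22,20,18,16,14,12,10)])
E
```

```text
t 5.1 p [562.1 272.6 230.6] 118.8 F [-3.65  1.22 -0.36] w 0.003 g 1.394385052844882
from [562.1 272.6 230.6] 118.8 to [576.1 245.6 231.  100.8]
[[-0.031,0.004,-0.003,0.099,-1.0],[-0.057,0.007,-0.003,0.199,-1.0],[-0.075,0.036,-0.003,0.599,-1.0],[-0.088,0.032,-0.003,0.599,-1.0],[-0.101,0.028,-0.003,0.599,-1.0],[-0.114,0.024,-0.003,0.599,-1.0],[-0.126,0.02,-0.003,0.599,-1.0],[-0.139,0.016,-0.003,0.599,-1.0],[-0.152,0.012,-0.003,0.599,-1.0],[-0.164,0.008,-0.003,0.599,-1.0],[-0.177,0.004,-0.003,0.599,-1.0],[-0.19,-0.001,-0.003,0.599,-1.0],[-0.202,-0.005,-0.003,0.599,-1.0]]
```

>>> {"op": "carry_out", "data": {"deltas": [[-0.03,0.004,0,0.1,-1],[-0.057,0.01,0,0.25,-1],[-0.075,0.025,0,0.45,-1],[-0.088,0.032,0,0.6,-1],[-0.101,0.028,0,0.6,-1],[-0.114,0.024,0,0.6,-1]]}}

```text
clock: 5.85
position: [0.5741, 0.2593, 0.231]
ee_rot: [0.636, 0.772, 0.001, 0.0]
ft_force: [0.7, 3.5, -0.6]
grip_width: 0.003
grasp_force: 1.6
```

```bash
python3 - <<'E'
from plan import *
st()
p,a=pose()
print("panel xy of tcp",fr(np.zeros(2),-PB,*(p[:2]-B0)))
E
```

```text
t 5.85 p [574.1 259.3 231. ] 101.0 F [ 0.71  3.55 -0.65] w 0.003 g 1.60515658557415
panel xy of tcp [100.62974443  19.81904718]
```

>>> {"op": "carry_out", "data": {"deltas": [[-0.01,0,0,0,-1],[-0.02,0,0,0,-1],[-0.02,0,0,0,-1]]}}

```text
clock: 6.22
position: [0.5744, 0.2557, 0.2309]
ee_rot: [0.637, 0.771, 0.0, 0.0]
ft_force: [0.5, 3.2, 0.1]
grip_width: -0.003
grasp_force: 1.1
```

Still at sliding force, so I'll go on.

>>> {"op": "carry_out", "data": {"deltas": [[-0.01,0,0,0,-1],[-0.02,0,0,0,-1],[-0.02,0,0,0,-1]]}}

```text
clock: 6.6
position: [0.5748, 0.2527, 0.2308]
ee_rot: [0.637, 0.771, -0.0, 0.0]
ft_force: [1.6, 2.8, 0.1]
grip_width: 0.003
grasp_force: 1.1
```

>>> {"op": "carry_out", "data": {"deltas": [[-0.01,0,0,0,-1],[-0.02,0,0,0,-1],[-0.02,0,0,0,-1]]}}

```text
clock: 6.98
position: [0.575, 0.2515, 0.2309]
ee_rot: [0.636, 0.771, 0.001, -0.001]
ft_force: [1.2, 7.7, -0.7]
grip_width: 0.001
grasp_force: 3.4
```

>>> {"op": "carry_out", "data": {"deltas": [[-0.005,0,0,0,-1],[-0.008,0,0,0,-1],[-0.008,0,0,0,-1]]}}

```text
clock: 7.35
position: [0.5751, 0.2512, 0.231]
ee_rot: [0.636, 0.772, 0.001, -0.001]
ft_force: [1.1, 9.7, -0.0]
grip_width: -0.0
grasp_force: 4.6
```

>>> {"op": "carry_out", "data": {"deltas": [[-0.005,0,0,0,-1],[-0.005,0,0,0,-1],[-0.005,0,0,0,-1],[-0.005,0,0,0,-1],[-0.005,0,0,0,-1]]}}

```text
clock: 7.98
position: [0.5751, 0.251, 0.231]
ee_rot: [0.636, 0.772, 0.001, -0.001]
ft_force: [1.0, 10.7, -0.6]
grip_width: -0.003
grasp_force: 5.2
```

```bash
python3 - <<'E'
from plan import *
st()
p,a=pose()
print("panel xy of tcp",fr(np.zeros(2),-PB,*(p[:2]-B0)))
E
```

```text
t 7.97 p [575.1 251.  231. ] 101.0 F [ 1.01 10.65 -0.59] w -0.003 g 5.230609718710184
panel xy of tcp [100.03267126  11.41634635]
```

Seated at 10.7 N, with the nib at panel y of about −4.6. Now I'll back off and go to the target.

```bash
python3 - <<'E'
from plan import *
# base: first retreat 12mm along +x tool then up
plan([(573,264,231,101,-1,2),(573,264,285,106,-1,3),(573,140,290,130,0,7)])
E
```

```text
from [575.1 251.  231. ] 101.0 to [573. 140. 290. 130.]
[[0.044,0.001,0.0,0.0,-1.0],[0.088,0.003,0.0,0.001,-1.0],[0.088,0.003,-0.12,-0.055,-1.0],[0.088,0.003,-0.24,-0.11,-1.0],[0.088,0.003,-0.36,-0.166,-1.0],[-0.028,-0.02,-0.365,-0.28,0.0],[-0.144,-0.042,-0.369,-0.394,0.0],[-0.26,-0.065,-0.374,-0.509,0.0],[-0.376,-0.088,-0.379,-0.623,0.0],[-0.492,-0.11,-0.384,-0.737,0.0],[-0.607,-0.133,-0.389,-0.851,0.0],[-0.723,-0.155,-0.393,-0.966,0.0]]
```

>>> {"op": "carry_out", "data": {"deltas": [[0.05,0,0,0,-1],[0.1,0,0,0,-1],[0.09,0,-0.14,-0.05,-1],[0.09,0,-0.3,-0.1,-1],[0.07,0,-0.4,-0.2,-1],[-0.1,-0.02,-0.4,-0.35,0],[-0.35,-0.06,-0.4,-0.55,0],[-0.6,-0.11,-0.4,-0.75,0],[-0.85,-0.15,-0.4,-0.98,0]]}}

```text
clock: 9.1
position: [0.5774, 0.1169, 0.2907]
ee_rot: [0.419, 0.908, -0.0, -0.0]
ft_force: [0.4, 0.2, 1.1]
grip_width: 0.495
grasp_force: 0.0
```

```bash
python3 - <<'E'
from plan import *
st()
p,a=pose()
plan([(577,p[1]-130,295,a+29.5,0,4)])
E
```

```text
t 9.1 p [577.4 116.9 290.7] 130.4 F [0.38 0.16 1.05] w 0.495 g 0.0
from [577.4 116.9 290.7] 130.4 to [577.  -13.1 295.  159.9]
[[-0.164,-0.141,-0.007,-0.246,0.0],[-0.329,-0.282,-0.014,-0.492,0.0],[-0.493,-0.423,-0.022,-0.737,0.0],[-0.658,-0.564,-0.029,-0.983,0.0]]
```

>>> {"op": "carry_out", "data": {"deltas": [[-0.16,-0.14,0,-0.25,0],[-0.33,-0.28,0,-0.5,0],[-0.5,-0.42,0,-0.74,0],[-0.66,-0.565,0,-0.98,0],[-0.82,-0.705,0,-0.98,0]]}}

```text
clock: 9.72
position: [0.5761, -0.0451, 0.2907]
ee_rot: [0.176, 0.984, -0.0, -0.0]
ft_force: [0.4, 0.2, 0.5]
grip_width: 0.499
grasp_force: 0.0
```

```bash
python3 - <<'E'
from plan import *
st()
plan([(577,-155,290,174.5,0,5)])
E
```

```text
t 9.72 p [576.1 -45.1 290.7] 159.7 F [0.44 0.22 0.52] w 0.499 g 0.0
from [576.1 -45.1 290.7] 159.7 to [ 577.  -155.   290.   174.5]
[[-0.052,-0.137,0.001,-0.098,0.0],[-0.104,-0.274,0.002,-0.197,0.0],[-0.156,-0.411,0.003,-0.295,0.0],[-0.208,-0.548,0.004,-0.394,0.0],[-0.26,-0.685,0.005,-0.492,0.0]]
```

>>> {"op": "carry_out", "data": {"deltas": [[-0.07,-0.18,0,-0.1,0],[-0.15,-0.4,0,-0.2,0],[-0.22,-0.6,0,-0.3,0],[-0.3,-0.8,0,-0.4,0],[-0.36,-0.95,0,-0.49,0],[-0.372,-0.98,0,-0.49,0],[-0.372,-0.98,0,-0.49,0]]}}

```text
clock: 10.6
position: [0.5777, -0.2003, 0.2906]
ee_rot: [0.05, 0.999, 0.0, -0.0]
ft_force: [-0.4, 0.9, 0.3]
grip_width: 0.502
grasp_force: 0.0
```

```bash
python3 m.py | grep -E "tab|scene|nib"; python3 - <<'E'
from plan import *
st(); p=camera("scene"); cv2.imwrite("pics/c2.png",cv2.resize(p["img"][200:380,80:260],(600,600),interpolation=2)[:,:,::-1])
plan([(577,-202.4,240,174.5,0,4)])
E
```

```text
arm A (array([ 589.2, -200.3]), array([10.1, 67.7]), 88.8, 28)  z [0.201 0.202 0.207] nib 9 [ 0.6201 -0.2073  0.2237]
 arm B (array([542.3, 230.7]), array([66. ,  8.3]), 10.8, 22)  z [0.199 0.203 0.208] nib 7 [0.5736 0.236  0.2215]
 tab (array([ 572.9, -177.1]), array([62.2, 22.8]), 68.6, 31) [[0.562, -0.207, 0.223], [0.572, -0.193, 0.245], [0.583, -0.161, 0.475]]
scene
 arm A (array([ 606.8, -206.8]), array([10.4, 45.9]), 83.5, 114)  z [0.201 0.203 0.208] nib 42 [ 0.6261 -0.2099  0.2218]
 arm B (array([548.6, 229.1]), array([71.5, 11. ]), 9.1, 93)  z [0.201 0.203 0.206] nib 9 [0.581  0.2341 0.2196]
 tab (array([ 594.2, -184.4]), array([66.8, 24. ]), 64.8, 162) [[0.576, -0.213, 0.216], [0.582, -0.204, 0.236], [0.583, -0.195, 0.247]]
t 10.7 p [ 578.  -199.4  290.7] 174.4 F [0.48 0.24 0.  ] w 0.502 g 0.0
from [ 578.  -199.4  290.7] 174.4 to [ 577.  -202.4  240.   174.5]
[[0.001,-0.005,0.085,-0.001,0.0],[0.002,-0.01,0.169,-0.001,0.0],[0.004,-0.016,0.254,-0.002,0.0],[0.005,-0.021,0.338,-0.002,0.0]]
```

View pics/c2.png

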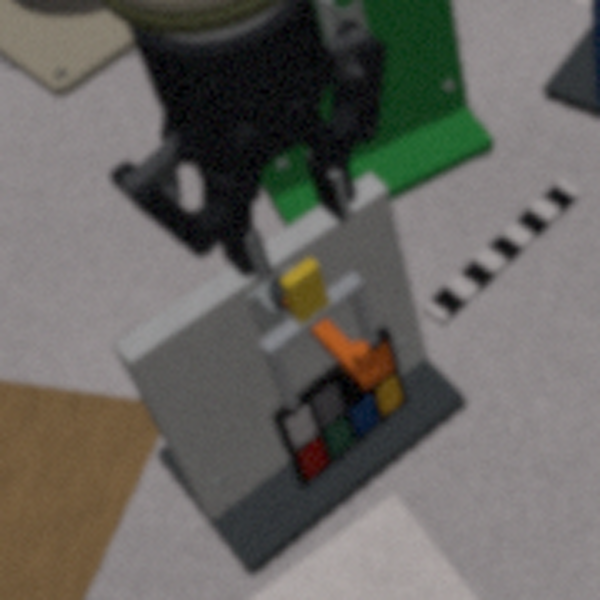

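The fingers straddle the yellow tab at (305,285) and are lined up over it, so I'll descend and close.

>>> {"op": "carry_out", "data": {"deltas": [[0.005,-0.015,0.1,0,0],[0.005,-0.02,0.2,0,0],[0.005,-0.02,0.3,0,0],[0.005,-0.02,0.338,0,0],[0.005,-0.02,0.338,0,0]], "force": 35}}

```text
clock: 11.38
position: [0.5766, -0.2036, 0.2396]
ee_rot: [0.049, 0.999, 0.0, -0.0]
ft_force: [0.0, -0.5, 0.6]
grip_width: 0.504
grasp_force: 0.0
```

>>> {"op": "carry_out", "data": {"deltas": [[0,0,0,0,-0.3],[0,0,0,0,-1],[0,0,0,0,-1],[0,0,0,0,-1],[0,0,0,0,-1]], "force": 35}}

```text
clock: 12.0
position: [0.577, -0.2037, 0.2406]
ee_rot: [0.049, 0.999, 0.0, 0.001]
ft_force: [-0.7, 0.2, 5.2]
grip_width: 0.229
grasp_force: 35.7
```

>>> {"op": "carry_out", "data": {"deltas": [[0,0,-0.05,0,-1],[0,0,-0.1,0,-1],[0,0,-0.15,0,-1],[0,0,-0.2,0,-1],[0,0,-0.21,0,-1],[0,0,-0.21,0,-1]]}}

```text
clock: 12.75
position: [0.5767, -0.2037, 0.2715]
ee_rot: [0.049, 0.999, 0.0, -0.0]
ft_force: [0.3, 0.1, -1.9]
grip_width: 0.228
grasp_force: 35.0
```

```bash
python3 - <<'E'
from plan import *
st()
p,a=pose(); q=fr(p[:2],PA,75,0)
plan([(*q,p[2],a,-1,6)])
p=camera("scene"); cv2.imwrite("pics/c3.png",cv2.resize(p["img"][200:380,80:260],(600,600),interpolation=2)[:,:,::-1])
E
```

```text
t 12.75 p [ 576.7 -203.7  271.5] 174.4 F [ 0.34  0.08 -1.89] w 0.228 g 34.97504711151123
from [ 576.7 -203.7  271.5] 174.4 to [ 651.1 -213.5  271.5  174.4]
[[-0.083,-0.003,0.0,-0.0,-1.0],[-0.167,-0.005,0.0,-0.0,-1.0],[-0.25,-0.008,0.0,0.0,-1.0],[-0.333,-0.011,0.0,0.0,-1.0],[-0.416,-0.014,0.0,0.0,-1.0],[-0.5,-0.016,0.0,0.0,-1.0]]
```

View pics/c3.png

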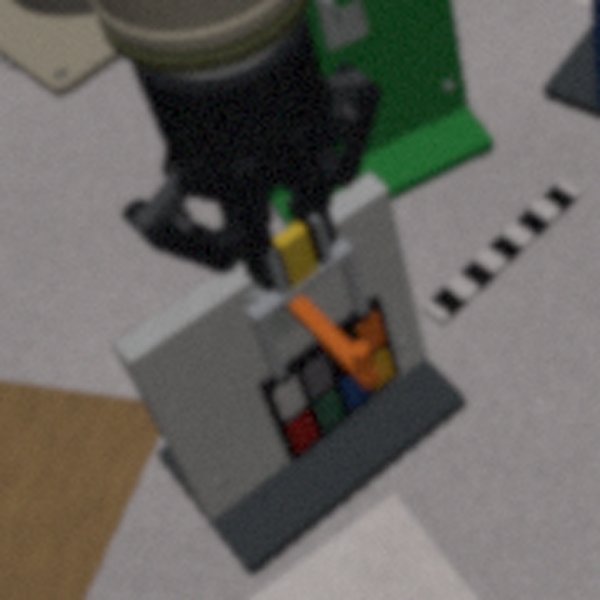

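The fingers hold the tab at (295,255), and the crossbar at (300,285) has lifted clear of the arm. Now I'll pull it out past the nib.

>>> {"op": "carry_out", "data": {"deltas": [[-0.05,0,0,0,-1],[-0.12,-0.005,0,0,-1],[-0.2,-0.01,0,0,-1],[-0.28,-0.01,0,0,-1],[-0.36,-0.012,0,0,-1],[-0.44,-0.015,0,0,-1],[-0.5,-0.016,0,0,-1],[-0.53,-0.016,0,0,-1]]}}

```text
clock: 13.8
position: [0.6561, -0.2139, 0.2714]
ee_rot: [0.049, 0.999, -0.0, -0.0]
ft_force: [-0.0, 0.5, -1.7]
grip_width: 0.225
grasp_force: 35.0
```

```bash
python3 - <<'E'
from plan import *
st()
p,a=pose()
print(fr(B0,PB,150,-4.6))
plan([(655,p[1]+130,275,a+8,-1,6)])
E
```

```text
t 13.8 p [ 656.1 -213.9  271.4] 174.4 F [-0.02  0.51 -1.66] w 0.225 g 34.9591988325119
[627.20504166 244.58867583]
from [ 656.1 -213.9  271.4] 174.4 to [655.  -83.9 275.  182.4]
[[0.015,0.144,-0.004,-0.044,-1.0],[0.031,0.287,-0.008,-0.089,-1.0],[0.046,0.431,-0.012,-0.133,-1.0],[0.061,0.575,-0.016,-0.178,-1.0],[0.077,0.718,-0.02,-0.222,-1.0],[0.092,0.862,-0.024,-0.267,-1.0]]
```

>>> {"op": "carry_out", "data": {"deltas": [[0,0.06,-0.02,-0.04,-1],[0.02,0.17,-0.03,-0.09,-1],[0.04,0.3,-0.03,-0.15,-1],[0.05,0.45,-0.03,-0.2,-1],[0.06,0.6,-0.03,-0.27,-1],[0.08,0.75,-0.03,-0.27,-1],[0.09,0.9,-0.03,-0.27,-1],[0.1,0.99,-0.03,-0.27,-1]]}}

```text
clock: 14.8
position: [0.6554, -0.0625, 0.276]
ee_rot: [-0.022, 1.0, 0.0, -0.0]
ft_force: [0.4, -0.4, -1.3]
grip_width: 0.222
grasp_force: 35.0
```

```bash
python3 - <<'E'
from plan import *
st()
p,a=pose()
plan([(650,p[1]+145,278,a+8.4,-1,8)])
E
```

```text
t 14.8 p [655.4 -62.5 276. ] -177.5 F [ 0.43 -0.36 -1.3 ] w 0.222 g 34.96014654636383
from [655.4 -62.5 276. ] -177.5 to [ 650.    82.5  278.  -169.1]
[[-0.001,0.121,-0.002,-0.035,-1.0],[-0.002,0.242,-0.003,-0.07,-1.0],[-0.003,0.363,-0.005,-0.105,-1.0],[-0.004,0.484,-0.007,-0.14,-1.0],[-0.005,0.605,-0.008,-0.175,-1.0],[-0.005,0.725,-0.01,-0.21,-1.0],[-0.006,0.846,-0.012,-0.245,-1.0],[-0.007,0.967,-0.013,-0.28,-1.0]]
```

>>> {"op": "carry_out", "data": {"deltas": [[0,0.12,0,-0.04,-1],[0,0.25,0,-0.08,-1],[0,0.38,0,-0.12,-1],[0,0.5,0,-0.16,-1],[0,0.63,0,-0.2,-1],[0,0.77,-0.01,-0.24,-1],[0,0.9,-0.01,-0.28,-1],[0,0.98,-0.01,-0.28,-1]]}}

```text
clock: 15.8
position: [0.6488, 0.0841, 0.2776]
ee_rot: [-0.096, 0.995, 0.0, -0.0]
ft_force: [0.2, 0.4, -0.8]
grip_width: 0.229
grasp_force: 35.0
```

```bash
python3 - <<'E'
from plan import *
st()
p,a=pose()
plan([(650,215,278,a,-1,7),(*fr(B0,PB,147,-4.6),278,a,-1,5)])
E
```

```text
t 15.8 p [648.8  84.1 277.6] -169.0 F [ 0.24  0.42 -0.77] w 0.229 g 34.95946168899536
from [648.8  84.1 277.6] -169.0 to [ 624.3  244.   278.  -169. ]
[[-0.025,0.122,-0.0,-0.0,-1.0],[-0.05,0.244,-0.001,-0.0,-1.0],[-0.075,0.367,-0.001,-0.0,-1.0],[-0.099,0.489,-0.002,-0.0,-1.0],[-0.124,0.611,-0.002,-0.0,-1.0],[-0.149,0.733,-0.003,-0.0,-1.0],[-0.174,0.855,-0.003,-0.0,-1.0],[-0.148,0.9,-0.003,-0.0,-1.0],[-0.121,0.944,-0.003,-0.0,-1.0],[-0.095,0.989,-0.003,-0.0,-1.0],[-0.069,1.034,-0.003,-0.0,-1.0],[-0.042,1.078,-0.003,-0.0,-1.0]]
```

>>> {"op": "carry_out", "data": {"deltas": [[-0.02,0.12,0,0,-1],[-0.05,0.25,0,0,-1],[-0.07,0.38,0,0,-1],[-0.1,0.5,0,0,-1],[-0.12,0.63,0,0,-1],[-0.14,0.75,0,0,-1],[-0.14,0.87,0,0,-1],[-0.12,0.95,0,0,-1],[-0.095,0.99,0,0,-1],[-0.095,0.99,0,0,-1]]}}

```text
clock: 17.05
position: [0.6346, 0.2309, 0.2778]
ee_rot: [-0.095, 0.995, 0.0, 0.0]
ft_force: [0.6, -0.5, -2.7]
grip_width: 0.221
grasp_force: 35.0
```

```bash
python3 - <<'E'
from plan import *
st()
p,a=pose(); print("panel",fr(np.zeros(2),-PB,*(p[:2]-B0)))
plan([(*fr(B0,PB,140,-4.6),278,190.8,-1,2),(*fr(B0,PB,62,-4.6),278,190.8,-1,8)])
p=camera("scene"); cv2.imwrite("pics/c4.png",cv2.resize(p["img"][110:270,220:380],(600,600),interpolation=2)[:,:,::-1])
E
```

```text
t 17.05 p [634.6 230.9 277.8] -169.1 F [ 0.6  -0.53 -2.68] w 0.221 g 34.96263384819031
panel [154.67788123 -19.47589574]
from [634.6 230.9 277.8] -169.1 to [ 540.8  228.1  278.  -169.2]
[[0.049,0.05,-0.001,0.001,-1.0],[0.098,0.099,-0.001,0.003,-1.0],[0.163,0.099,-0.001,0.003,-1.0],[0.228,0.1,-0.001,0.003,-1.0],[0.293,0.1,-0.001,0.003,-1.0],[0.358,0.1,-0.001,0.003,-1.0],[0.423,0.1,-0.001,0.003,-1.0],[0.488,0.1,-0.001,0.003,-1.0],[0.553,0.1,-0.001,0.003,-1.0],[0.618,0.1,-0.001,0.003,-1.0]]
```

View pics/c4.png

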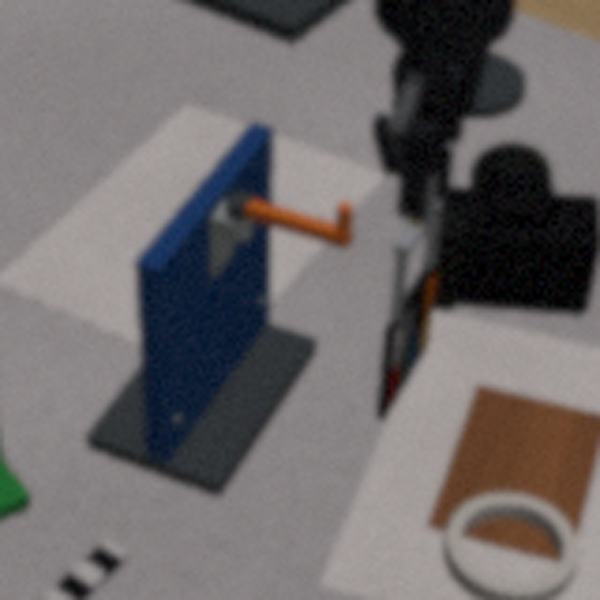

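The target at (410,320) is held in front of the open blue hook, whose nib is at (345,225). I'll move it in over the nib.

>>> {"op": "carry_out", "data": {"deltas": [[0.03,0.05,0,0,-1],[0.08,0.1,0,0,-1],[0.15,0.1,0,0,-1],[0.22,0.1,0,0,-1],[0.29,0.1,0,0,-1],[0.36,0.1,0,0,-1],[0.43,0.1,0,0,-1],[0.5,0.1,0,0,-1],[0.57,0.1,0,0,-1],[0.618,0.1,0,0,-1],[0.618,0.1,0,0,-1]]}}

```text
clock: 18.48
position: [0.5407, 0.228, 0.2778]
ee_rot: [-0.095, 0.995, 0.0, 0.0]
ft_force: [-0.2, -0.3, -1.8]
grip_width: 0.223
grasp_force: 35.0
```

```bash
python3 - <<'E'
from plan import *
st()
p,a=pose(); print("panel",fr(np.zeros(2),-PB,*(p[:2]-B0)))
p=camera("scene"); cv2.imwrite("pics/c5.png",cv2.resize(p["img"][110:250,220:360],(600,600),interpolation=2)[:,:,::-1])
E
```

```text
t 18.48 p [540.7 228.  277.8] -169.1 F [-0.17 -0.27 -1.77] w 0.223 g 34.966447949409485
panel [61.92995976 -4.64707753]
```

View pics/c5.png

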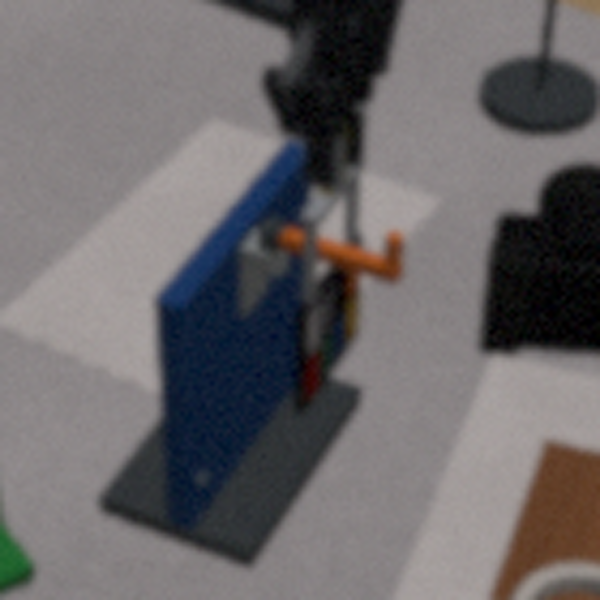

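The orange arm passes through the bail window at (335,250). I'll lower it.

>>> {"op": "carry_out", "data": {"deltas": [[0,0,0.04,0,-1],[0,0,0.09,0,-1],[0,0,0.14,0,-1],[0,0,0.19,0,-1],[0,0,0.22,0,-1],[0,0,0.235,0,-1],[0,0,0.242,0,-1],[0,0,0.242,0,-1]]}}

```text
clock: 19.52
position: [0.5411, 0.228, 0.2415]
ee_rot: [-0.095, 0.996, 0.0, 0.0]
ft_force: [0.2, -0.3, -1.6]
grip_width: 0.224
grasp_force: 35.0
```

>>> {"op": "carry_out", "data": {"deltas": [[0,0,0.006,0,-1],[0,0,0.01,0,-1],[0,0,0.01,0,-1]]}}

```text
clock: 19.9
position: [0.5413, 0.2281, 0.2405]
ee_rot: [-0.095, 0.996, 0.0, 0.0]
ft_force: [-1.2, -0.8, 5.3]
grip_width: 0.222
grasp_force: 35.7
```

It rests on the arm. I'll release and rise.

>>> {"op": "carry_out", "data": {"deltas": [[0,0,-0.005,0,-1],[0,0,-0.005,0,-0.4],[0,0,-0.005,0,-0.2],[0,0,-0.005,0,0],[0,0,-0.005,0,0],[0,0,-0.06,0,0],[0,0,-0.15,0,0],[0,0,-0.27,0,0],[0,0,-0.4,0,0]]}}

```text
clock: 21.02
position: [0.5412, 0.228, 0.3017]
ee_rot: [-0.095, 0.996, 0.0, 0.0]
ft_force: [-0.2, 0.5, -0.8]
grip_width: 0.5
grasp_force: 0.0
```

```bash
python3 - <<'E'
from plan import *
st()
p=camera("scene"); cv2.imwrite("pics/c6.png",cv2.resize(p["img"][110:250,220:360],(600,600),interpolation=2)[:,:,::-1])
p,a=pose()
plan([(580,p[1]-135,290,a-25,-1,6)])
E
python3 m.py | grep arm
```

```text
t 21.02 p [541.2 228.  301.7] -169.1 F [-0.21  0.52 -0.76] w 0.5 g 0.0
from [542.  228.4 304.6] -169.1 to [ 580.    93.4  290.  -194.1]
[[-0.013,-0.155,0.016,0.139,-1.0],[-0.026,-0.311,0.032,0.278,-1.0],[-0.04,-0.466,0.049,0.417,-1.0],[-0.053,-0.621,0.065,0.556,-1.0],[-0.066,-0.776,0.081,0.694,-1.0],[-0.079,-0.932,0.097,0.833,-1.0]]
 arm A (array([ 589.1, -203. ]), array([ 9.8, 68.3]), 84.3, 94)  z [0.2   0.203 0.207] nib 10 [ 0.6199 -0.2066  0.2241]Traceback (most recent call last):
  File "m.py", line 21, in <module>
    if __name__=="__main__": run()
                             ~~~^^
  File "m.py", line 17, in run
    print(" arm",k,rect(P)," z",np.round(np.percentile(P[:,2],[5,50,95]),3), "nib",len(N),np.round(np.median(N,0),4) if len(N) else "")
                                         ~~~~~~~~~~~~~^^^^^^^^^^^^^^^^^^
    return _quantile_unchecked(
        a, q, axis, out, overwrite_input, method, keepdims, weights)
    return _ureduce(a,
                    func=_quantile_ureduce_func,
    ...<5 lines>...
                    overwrite_input=overwrite_input,
                    method=method)
    r = func(a, **kwargs)
    result = _quantile(arr,
                       quantiles=q,
    ...<2 lines>...
                       out=out,
                       weights=wgt)
    slices_having_nans = np.isnan(arr[-1, ...])
                                  ~~~^^^^^^^^^
IndexError: index -1 is out of bounds for axis 0 with size 0
```

View pics/c6.png

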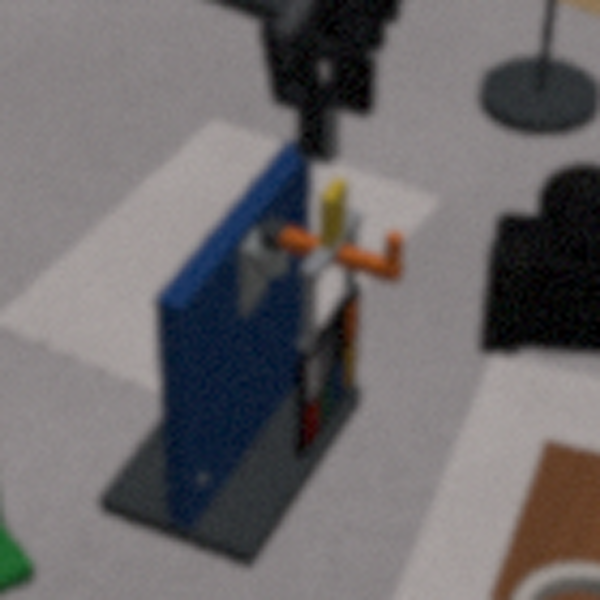

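The target hangs on the blue hook with its crossbar at (330,250), between pin and nib, and the gripper is clear. Now for the white hook.

>>> {"op": "carry_out", "data": {"deltas": [[-0.02,-0.1,0,0.13,0],[-0.04,-0.3,0,0.35,-1],[-0.06,-0.5,0.05,0.6,-1],[-0.08,-0.75,0.08,0.85,-1],[-0.1,-0.99,0.08,0.99,-1]]}}

```text
clock: 21.75
position: [0.5837, 0.0838, 0.2873]
ee_rot: [0.165, 0.986, -0.0, -0.0]
ft_force: [0.3, 0.2, 1.0]
grip_width: -0.002
grasp_force: 0.0
```

```bash
python3 - <<'E'
from plan import *
st()
p,a=pose()
plan([(605,p[1]-145,285,a-29.6,-1,5)])
E
```

```text
t 21.75 p [583.7  83.8 287.3] 161.0 F [0.28 0.23 1.01] w -0.002 g 0.0
from [583.7  83.8 287.3] 161.0 to [605.  -61.2 285.  131.4]
[[-0.09,-0.174,0.003,0.197,-1.0],[-0.18,-0.347,0.006,0.395,-1.0],[-0.269,-0.521,0.009,0.592,-1.0],[-0.359,-0.694,0.012,0.789,-1.0],[-0.449,-0.868,0.015,0.987,-1.0]]
```

>>> {"op": "carry_out", "data": {"deltas": [[-0.09,-0.17,0,0.2,-1],[-0.18,-0.35,0,0.4,-1],[-0.27,-0.52,0,0.6,-1],[-0.36,-0.7,0,0.8,-1],[-0.45,-0.87,0,0.99,-1]]}}

```text
clock: 22.38
position: [0.6055, -0.0613, 0.2877]
ee_rot: [0.413, 0.911, 0.0, -0.0]
ft_force: [1.0, -0.4, 0.4]
grip_width: 0.0
grasp_force: 0.0
```

```bash
python3 - <<'E'
from plan import *
st()
p,a=pose()
plan([(619,p[1]-145,275,a-29.6,-1,5)])
E
```

```text
t 22.38 p [605.5 -61.3 287.7] 131.3 F [ 1.02 -0.39  0.41] w 0.0 g 0.0
from [605.5 -61.3 287.7] 131.3 to [ 619.  -206.3  275.   101.7]
[[-0.157,-0.114,0.017,0.197,-1.0],[-0.314,-0.228,0.034,0.395,-1.0],[-0.471,-0.342,0.051,0.592,-1.0],[-0.629,-0.456,0.068,0.789,-1.0],[-0.786,-0.57,0.085,0.987,-1.0]]
```

>>> {"op": "carry_out", "data": {"deltas": [[-0.16,-0.12,0,0.2,-1],[-0.32,-0.24,0,0.4,-1],[-0.48,-0.36,0,0.6,-1],[-0.66,-0.5,0,0.8,-1],[-0.85,-0.64,0,0.99,-1],[-0.96,-0.72,0,0.99,-1]]}}

```text
clock: 23.12
position: [0.6196, -0.2416, 0.2875]
ee_rot: [0.631, 0.776, -0.0, -0.0]
ft_force: [-0.1, 0.9, 0.5]
grip_width: -0.003
grasp_force: 0.0
```

```bash
cat >> plan.py <<'E'
A0=np.array([548.6,-198.7]);PA=-7.2
def wa(th,off=16,n=1):
    t=np.radians(th); nib=(75*np.sin(t),75*np.cos(t)); q=fr(A0,PA,nib[0]+off*np.cos(t),nib[1]-off*np.sin(t))
    return (*q,231,PA+180-th,-1,n)
E
python3 - <<'E'
from plan import *
st()
x=wa(90,32); print(x)
plan([(x[0],x[1],250,x[3],-1,2),(*x[:5],3),wa(90,18,2)])
E
```

```text
t 23.12 p [ 619.6 -241.6  287.5] 101.7 F [-0.11  0.93  0.46] w -0.003 g 0.0
(np.float64(618.9979391245281), np.float64(-239.8476629593861), 231, 82.80000000000001, -1, 1)
from [ 619.6 -241.6  287.5] 101.7 to [ 620.8 -226.   231.    82.8]
[[0.006,-0.001,0.125,0.315,-1.0],[0.012,-0.002,0.25,0.63,-1.0],[0.012,-0.002,0.293,0.63,-1.0],[0.012,-0.002,0.335,0.63,-1.0],[0.012,-0.002,0.377,0.63,-1.0],[0.056,0.013,0.377,0.63,-1.0],[0.1,0.028,0.377,0.63,-1.0]]
```

>>> {"op": "carry_out", "data": {"deltas": [[0.005,0,0.12,0.315,-1],[0.01,0,0.25,0.63,-1],[0.01,0,0.33,0.63,-1],[0.01,0,0.377,0.63,-1],[0.01,0,0.377,0.63,-1],[0.055,0.013,0.377,0.63,-1],[0.09,0.025,0.377,0.63,-1]]}}

```text
clock: 24.0
position: [0.6213, -0.2251, 0.2318]
ee_rot: [0.749, 0.662, 0.0, 0.0]
ft_force: [0.9, -0.4, -0.1]
grip_width: 0.001
grasp_force: 0.0
```

```bash
python3 - <<'E'
from plan import *
st()
plan([wa(90-x) for x in (0,4,8,12,16,20,24,28)])
E
```

```text
t 24.0 p [ 621.3 -225.1  231.8] 82.9 F [ 0.91 -0.35 -0.15] w 0.001 g 0.0
from [ 621.3 -225.1  231.8] 82.9 to [ 624.4 -187.   231.   110.8]
[[0.007,-0.003,0.006,0.004,-1.0],[0.042,0.004,0.006,-0.129,-1.0],[0.078,0.007,0.006,-0.262,-1.0],[0.114,0.009,0.006,-0.396,-1.0],[0.149,0.008,0.006,-0.529,-1.0],[0.185,0.004,0.006,-0.662,-1.0],[0.22,-0.002,0.006,-0.796,-1.0],[0.255,-0.011,0.006,-0.929,-1.0]]
```

>>> {"op": "carry_out", "data": {"deltas": [[0.007,-0.003,0.006,0,-1],[0.042,0.004,0.006,-0.13,-1],[0.078,0.007,0.006,-0.26,-1],[0.114,0.009,0.006,-0.4,-1],[0.15,0.008,0.006,-0.53,-1],[0.185,0.004,0.006,-0.66,-1],[0.22,-0.002,0.006,-0.8,-1],[0.255,-0.01,0.006,-0.93,-1]]}}

```text
clock: 25.0
position: [0.6242, -0.1883, 0.2307]
ee_rot: [0.567, 0.823, -0.0, 0.001]
ft_force: [-0.2, -2.9, 0.2]
grip_width: 0.004
grasp_force: 1.5
```

```bash
python3 - <<'E'
from plan import *
st()
plan([wa(90-x) for x in (32,36,40,44,48,52,56)])
E
```

```text
t 25.0 p [ 624.2 -188.3  230.7] 110.9 F [-0.2  -2.93  0.25] w 0.004 g 1.4517794363200665
from [ 624.2 -188.3  230.7] 110.9 to [ 610.  -152.8  231.   138.8]
[[0.043,0.01,-0.002,-0.131,-1.0],[0.078,0.014,-0.002,-0.264,-1.0],[0.114,0.016,-0.002,-0.398,-1.0],[0.15,0.014,-0.002,-0.531,-1.0],[0.185,0.011,-0.002,-0.664,-1.0],[0.22,0.005,-0.002,-0.798,-1.0],[0.255,-0.004,-0.002,-0.931,-1.0]]
```

>>> {"op": "carry_out", "data": {"deltas": [[0.043,0.01,0,-0.13,-1],[0.078,0.014,0,-0.26,-1],[0.114,0.016,0,-0.4,-1],[0.15,0.014,0,-0.53,-1],[0.185,0.011,0,-0.66,-1],[0.22,0.005,0,-0.8,-1],[0.255,-0.004,0,-0.93,-1]]}}

```text
clock: 25.88
position: [0.6099, -0.1531, 0.2307]
ee_rot: [0.352, 0.936, -0.001, 0.001]
ft_force: [-0.2, -3.7, 1.5]
grip_width: 0.002
grasp_force: 1.4
```

```bash
python3 - <<'E'
from plan import *
st()
plan([wa(90-x) for x in (60,64,68,71)]+[wa(0,x) for x in (30,28,26,24,22,20,18,16)])
E
```

```text
t 25.88 p [ 609.9 -153.1  230.7] 138.8 F [-0.23 -3.67  1.5 ] w 0.002 g 1.3943829294294119
from [ 609.9 -153.1  230.7] 138.8 to [ 573.9 -126.3  231.   172.8]
[[0.036,0.008,-0.002,-0.135,-1.0],[0.071,0.012,-0.002,-0.268,-1.0],[0.107,0.013,-0.002,-0.402,-1.0],[0.134,0.013,-0.002,-0.502,-1.0],[0.221,0.028,-0.002,-1.135,-1.0],[0.232,0.021,-0.002,-1.135,-1.0],[0.243,0.013,-0.002,-1.135,-1.0],[0.254,0.006,-0.002,-1.135,-1.0],[0.265,-0.001,-0.002,-1.135,-1.0],[0.276,-0.009,-0.002,-1.135,-1.0],[0.287,-0.016,-0.002,-1.135,-1.0],[0.298,-0.024,-0.002,-1.135,-1.0]]
```

>>> {"op": "carry_out", "data": {"deltas": [[0.036,0.008,0,-0.13,-1],[0.071,0.012,0,-0.27,-1],[0.107,0.013,0,-0.4,-1],[0.134,0.014,0,-0.5,-1],[0.16,0.018,0,-0.68,-1],[0.185,0.022,0,-0.84,-1],[0.205,0.027,0,-0.99,-1],[0.225,0.026,0,-0.99,-1]]}}

```text
clock: 26.88
position: [0.5875, -0.1273, 0.2307]
ee_rot: [0.102, 0.995, -0.0, 0.001]
ft_force: [1.8, -2.3, -0.3]
grip_width: -0.002
grasp_force: 1.3
```

```bash
python3 - <<'E'
from plan import *
st()
p,a=pose(); print("panel",fr(np.zeros(2),-PA,*(p[:2]-A0)))
plan([wa(0,x) for x in (28,26,24,22,20,18,16)])
E
```

```text
t 26.88 p [ 587.5 -127.3  230.7] 168.3 F [ 1.75 -2.28 -0.25] w -0.002 g 1.253386102616787
panel [29.6419173 75.680979 ]
from [ 587.5 -127.3  230.7] 168.3 to [ 573.9 -126.3  231.   172.8]
[[0.011,-0.005,-0.002,-0.149,-1.0],[0.024,-0.006,-0.002,-0.149,-1.0],[0.037,-0.007,-0.002,-0.149,-1.0],[0.05,-0.009,-0.002,-0.149,-1.0],[0.064,-0.01,-0.002,-0.149,-1.0],[0.077,-0.011,-0.002,-0.149,-1.0],[0.09,-0.012,-0.002,-0.149,-1.0]]
```

>>> {"op": "carry_out", "data": {"deltas": [[0.012,-0.005,0,-0.15,-1],[0.024,-0.006,0,-0.15,-1],[0.037,-0.007,0,-0.15,-1],[0.05,-0.009,0,-0.15,-1],[0.05,-0.009,0,-0.15,-1]]}}

```text
clock: 27.5
position: [0.5794, -0.1266, 0.2302]
ee_rot: [0.063, 0.998, 0.0, -0.0]
ft_force: [2.4, 1.6, -0.3]
grip_width: -0.003
grasp_force: 1.2
```

>>> {"op": "carry_out", "data": {"deltas": [[0.01,0,0,0,-1],[0.02,0,0,0,-1],[0.02,0,0,0,-1]]}}

```text
clock: 27.88
position: [0.5765, -0.1263, 0.2302]
ee_rot: [0.062, 0.998, 0.0, -0.0]
ft_force: [2.3, 1.0, -1.2]
grip_width: -0.001
grasp_force: 1.2
```

>>> {"op": "carry_out", "data": {"deltas": [[0.01,0,0,0,-1],[0.02,0,0,0,-1],[0.02,0,0,0,-1]]}}

```text
clock: 28.25
position: [0.5739, -0.1259, 0.2304]
ee_rot: [0.062, 0.998, 0.0, 0.0]
ft_force: [5.5, 1.5, -0.5]
grip_width: -0.001
grasp_force: 2.2
```

>>> {"op": "carry_out", "data": {"deltas": [[0.006,0,0,0,-1],[0.012,0,0,0,-1],[0.012,0,0,0,-1]]}}

```text
clock: 28.62
position: [0.573, -0.1257, 0.2307]
ee_rot: [0.062, 0.998, -0.0, 0.001]
ft_force: [9.6, 1.1, -3.1]
grip_width: 0.003
grasp_force: 4.6
```

>>> {"op": "carry_out", "data": {"deltas": [[0.007,0,0,0,-1],[0.007,0,0,0,-1],[0.007,0,0,0,-1],[0.007,0,0,0,-1],[0.007,0,0,0,-1]]}}

```text
clock: 29.25
position: [0.5725, -0.1256, 0.2308]
ee_rot: [0.062, 0.998, -0.0, 0.002]
ft_force: [11.6, -0.6, -3.5]
grip_width: -0.003
grasp_force: 6.0
```

>>> {"op": "carry_out", "data": {"deltas": [[-0.03,0,0,0,-1],[-0.1,0,0,0,-1],[-0.15,0,-0.1,0,-1],[-0.15,0,-0.3,0,-1],[-0.15,0,-0.55,0,-1],[-0.15,0.2,-0.6,0,-1],[-0.15,0.4,-0.6,0,-1],[-0.15,0.4,-0.6,0,-1]]}}

```text
clock: 30.25
position: [0.601, -0.0662, 0.3199]
ee_rot: [0.06, 0.998, 0.0, -0.001]
ft_force: [0.2, 0.1, 0.7]
grip_width: -0.0
grasp_force: 0.0
```

```bash
python3 - <<'E'
from plan import *
st(); p=camera("scene")
a=cv2.resize(p["img"][110:250,220:360],(400,400),interpolation=2);b=cv2.resize(p["img"][230:370,100:240],(400,400),interpolation=2)
cv2.imwrite("pics/c7.png",np.hstack([a,b])[:,:,::-1])
E
python3 m.py|grep -E "A|B"
```

```text
t 30.25 p [601.  -66.2 319.9] 173.1 F [0.23 0.08 0.72] w -0.0 g 0.0
 B top (array([476.4, 221.6]), array([ 18.2, 168. ]), 10.7, 568)
 A top (array([ 509.4, -258.9]), array([38.7, 17.4]), 81.7, 137)Traceback (most recent call last):
  File "m.py", line 21, in <module>
    if __name__=="__main__": run()
                             ~~~^^
  File "m.py", line 17, in run
    print(" arm",k,rect(P)," z",np.round(np.percentile(P[:,2],[5,50,95]),3), "nib",len(N),np.round(np.median(N,0),4) if len(N) else "")
                                         ~~~~~~~~~~~~~^^^^^^^^^^^^^^^^^^
    return _quantile_unchecked(
        a, q, axis, out, overwrite_input, method, keepdims, weights)
    return _ureduce(a,
                    func=_quantile_ureduce_func,
    ...<5 lines>...
                    overwrite_input=overwrite_input,
                    method=method)
    r = func(a, **kwargs)
    result = _quantile(arr,
                       quantiles=q,
    ...<2 lines>...
                       out=out,
                       weights=wgt)
    slices_having_nans = np.isnan(arr[-1, ...])
                                  ~~~^^^^^^^^^
IndexError: index -1 is out of bounds for axis 0 with size 0
```

View pics/c7.png

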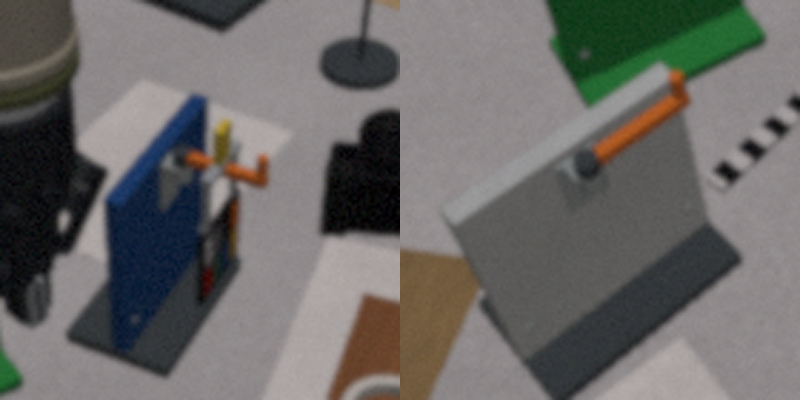

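```bash
sed -i 's/("top","scene")/("scene",)/' m.py; python3 m.py
```

```text
scene
 B top (array([486.2, 220.5]), array([ 24.1, 169.5]), 10.4, 339)
 A top (array([ 525.6, -196.5]), array([169.4,  27.1]), 82.3, 928)
 arm A (array([ 556.1, -157.8]), array([68. , 11.2]), 82.6, 208)  z [0.198 0.203 0.206] nib 21 [ 0.5631 -0.1265  0.2221]
 arm B (array([547.9, 228.5]), array([72.6, 10.9]), 8.2, 76)  z [0.2   0.204 0.208] nib 9 [0.5813 0.2338 0.2192]
```

The white hook lies parallel to its panel (82.6° against 82.3°). The blue hook's nib hasn't moved since it was seated, and the target hangs on it. I'll hand in.

```bash
python3 -c "
from workcell import ticket; print(ticket.hand_in())"
```

```text
the job is handed in; nothing more can be done
None
```

I handed the job in at about 30 s: the blue hook was pressed onto its open stop at 10.7 N, the target hangs on it and is released, and the white hook was folded home at 11.6 N; the hand-in gave no verdict back.

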